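Angle a postal tube past the post into its storage bay

TASK

Without gripping or lifting it, push the long square cardboard tube across the table with the fingertips into the plywood storage bay: its left end goes in first, in behind the steel post, then the right end is swung in. Leave it lying still inside the bay with its long side flat against the back fence, and then take the hand away. Push gently and leave the glue stick, soap, tape, pencil and scissors round about where they are.

Things in the scene. Friction and masses are not known exactly. Their poses are not given: they have to be found in the camera images.
- bay: Plywood storage bay, 50 mm high, fixed, open above and toward the robot. Origin on the table at the centre of its inner floor; x points to the back fence, y left along it, z up. Inside 280 mm long (y -140 to +140 mm) and 72 mm deep: fence face at x = +36 mm, mouth at x = -36 mm, where the front tips of the two 18 mm thick end walls lie
- post_foot (a point): Where the axis of the fixed round steel post (16 mm in diameter, 62 mm tall) meets the table: in the mouth of the bay at bay x = -36, y = +70 mm, so the tube cannot be pushed straight in
- tube: The loose long square cardboard tube with white end caps, 36 x 240 x 36 mm, about 0.22 kg (a push of a few newtons slides it; more than 40 N or a grip is too hard), lying in front of the bay. Origin at the centre of its underside; y along its length to its left end, x across it (its -x side faces the robot), z up
- tube_center (a point): centre of the tube, half-way up (18 mm above the table while it lies flat)
- tube_left_end (a point): centre of the tube's left end face (the end nearer the post)
- tube_right_end (a point): centre of the tube's right end face
- glue: upright glue stick, 27 mm across, 97 mm tall, left of the post in front of the bay; a bystander, not to be disturbed (origin under its centre)
- soap_stack: stack of three wrapped soap packs, about 82 x 73 x 80 mm tall, right of the bay; a bystander, not to be disturbed (origin under its centre)
- tape_roll: roll of packing tape lying flat, 108 mm across, 48 mm tall, left of the bay; a bystander, not to be disturbed (origin under its centre)
- pencil: yellow pencil, 136 mm long, 7 mm thick, near the front edge of the table; a bystander, not to be disturbed (origin under its centre)
- scissors: scissors, 88 x 201 mm, 8 mm thick, near the front edge on the right; a bystander, not to be disturbed (origin under its centre)
- soap_pack_25: single pack of soap, 113 x 99 x 26 mm, far left; a bystander, not to be disturbed (origin under its centre)
There are look-alikes about, which are no part of the job. Of the things that look like the tube, the larger one is meant.

How it is judged (in metres and radians):
On the way:
1. the left end is in behind the post while the right end is still outside the mouth of the bay (y of tube_left_end in the frame of bay between 0.072 and 0.14 m and x of tube_left_end in the frame of bay above -0.02 m and x of tube_right_end in the frame of bay below -0.036 m and height (world z) of tube below 0.01 m), for 0.05 s.
At the end, for the whole second after the job is handed in: The tube lies flat on the table inside the bay between the end walls, its left end behind the post, its long side against the back fence (centre of the side within 8 mm of it, parallel to within 0.06 rad), at rest (x of tube_center in the frame of bay above 0.01 m and angle between the y axis of tube and the y axis of bay, either way round below 0.06 rad and y of tube_left_end in the frame of bay between 0.09 and 0.142 m and y of tube_right_end in the frame of bay above -0.142 m and height (world z) of tube below 0.005 m and angle between tube's own z axis and vertical below 0.05 rad and linear speed of tube below 0.01 m/s); the robot touches nothing.
It fails at once if the tube is lifted off the table or tipped (height (world z) of tube above 0.012 m or angle between tube's own z axis and vertical above 0.2 rad).
It fails at once if the tube is gripped or shoved hard (over 40 N from the fingers) (contact force between the fingers and tube above 40 N).
It fails at once if a bystander is moved by more than 25 mm (distance of any of glue, soap_stack, tape_roll, pencil, scissors, soap_pack_25 from where it was at the start of the episode above 0.025 m).
It fails at once if the glue stick is knocked over (angle between glue's own z axis and vertical above 0.5 rad).
It also fails if it takes over 72 s, if anything falls off the work surface, if the arm or the gripper's body presses on something with over 40 N, if the wrist force passes 120 N, or if a joint passes its speed limit or range.

ROBOT

A 6-joint arm with a two-finger parallel gripper is mounted at the origin on a cart in front of the work surface, level with it; the furniture and walls round the work are solid. World frame = base frame: x ahead of the robot, y to its left, z up, the work surface at z = 0. Lengths are in m, angles in degrees, forces in N, time in s.
With the tool pointing down it reaches from about 0.4 to 0.825 m from the base axis. Payload 7 kg.
Tool frame: the origin (TCP) lies midway between the tips of the shut fingers; the grasp point (between the pads) lies 19 mm behind it; z points along the fingers, y is the line along which they close (so a half turn about z gives the same grasp; the last joint's range is limited). The gripper opens to 88 mm and grips with 3 to 60 N. Pads are 19 mm wide; open, the fingers measure 130 mm over their backs; the gripper's body (78 mm by 193 mm) begins 47 mm behind the grasp point.
Start: joints at [86.522, 20.546, 0.682, 0, -70.136, -16.507], TCP at [0.231, 0.634, 0.189] pointing down, gripper open.
Joint ranges: [-176.03, 176.03], [-82.01, 121.73], [-58.28, 71.71], [-173.87, 95.51], [-174.79, -0.11], [-173.66, 173.66]. Speed limits (degrees/s): [136.94, 136.94, 172.46, 180, 180, 180].

INTERFACE

Orientations are given as a 3x3 rotation matrix whose columns are the frame's x, y, z axes.
In Python, from rig import robot gives the robot as it stands. Calls block until the motion is done:
- robot.goto(position, orientation): joint-space move of the TCP to a pose.
- robot.servo_line(position, ori=None, speed=0.15): straight line of the TCP; ori=None keeps the orientation; speed is the mean speed in m/s.
- robot.movej(angles): joint-space move.
- robot.move_gripper(opening): opening from 0.0 (shut) to 1.0 (fully open); the grip force is fixed at half the most; returns when the fingers have stopped.
- robot.dwell(seconds).
- robot.ik(position, orientation): joint angles nearest the present ones, or None.
- robot.grab_frame(name): name is "scene" or "top" or "wrist"; returns (picture, depth): 480x640x3 uint8, red, green, blue; 480x640 float32, m along the optical axis (not along the pixel's ray), 0 where there is no reading.
- robot.camera_info(name): a dict with "vfov" (degrees; the focal length in pixels is half the picture's height over the tangent of half this angle, whatever the lens; pixels are square), "cx", "cy" (the principal point, pixels), "k1" (the pictures are not rectified: a ray, as slopes to the right and down, at radius r is drawn at 1 + k1 r^2 times it, then the intrinsics apply), "view" (4x4, takes a point from world to camera coordinates); the wrist camera has in their place "T_tool_cam" (4x4, takes a point from camera to tool coordinates, whose origin is the TCP and whose axes are the flange's). Camera axes: x right, y down, z forward; pixel columns grow to the right and rows downward; lengths in m; the calibration is good to about 2 mm. A picture is of the moment at which its call begins: read the wrist's pose just before it. camera_info takes no time and is no camera call.
A pose or a line that the arm cannot do raises robot.Unreachable and nothing moves.
- robot.job_done(): hands the job in; it is judged then, once.
Readings, each from a call of its own:
- robot.read_t(): time.
- robot.read_qpos(): joint angles.
- robot.read_qvel(): joint speeds.
- robot.read_effort(): joint torques, N m.
- robot.read_position(): TCP position.
- robot.read_tcp_rot(): TCP orientation.
- robot.read_force(): force on the tool from outside, world axes, zero at the start.
- robot.read_ft_torque(): the same for the moment, N m.
- robot.read_grip_width(): opening from 0.0 (shut) to 1.0 (fully open).
- robot.read_finger_force(): force on a finger pad.
Only numpy, scipy, OpenCV 4.12 (cv2) and the standard library are available. Lean on these libraries where they do the work, as an engineer would, in place of code of your own. Each camera call takes 0.05 s, during which the arm holds its last target. There are 200 camera calls.

## Working session

There is one attempt and no reset: what is moved stays moved. The work goes in short steps, each a Python script; the robot and the scene stay as the last script left them, time stands still between calls to the robot, and variables do not carry over. Pictures are saved under pics/ and viewed, at most 10 in all, crops included, and the job is handed in when it is done.

```bash
ls; mkdir -p pics
cat > h.py <<'E'
import numpy as np, cv2
from rig import robot
def snap(n,f):
    p,d=robot.grab_frame(n); cv2.imwrite('pics/'+f,cv2.cvtColor(p,cv2.COLOR_RGB2BGR)); np.save('pics/'+f+'.npy',d); return p,d
E
python3 - <<'E'
from h import *
for n in('scene','top'):
    p,d=snap(n,n+'0.png'); c=robot.camera_info(n); print(n,{k:(np.round(v,4).tolist() if not np.isscalar(v) else v) for k,v in c.items()}, (d>0).mean())
print(robot.read_t(),robot.read_tcp_rot().round(3).tolist() if hasattr(robot.read_tcp_rot(),'round') else robot.read_tcp_rot())
E
```

```text
pics
scene {'vfov': 53.45372659223011, 'cx': 314.85780282171834, 'cy': 241.8767440927199, 'k1': -0.018673665829632046, 'view': [[-0.7763, -0.6301, 0.0189, 0.5588], [-0.2546, 0.286, -0.9238, 0.1196], [0.5767, -0.7219, -0.3824, 1.3067], [0.0, 0.0, 0.0, 1.0]]} 0.9958072916666667
top {'vfov': 45.60177432343395, 'cx': 328.81794666631157, 'cy': 230.41294965544267, 'k1': -0.10155214705983592, 'view': [[-0.0113, -0.9999, 0.0125, 0.238], [-0.9889, 0.0093, -0.1481, 0.5082], [0.1479, -0.0141, -0.9889, 1.4187], [0.0, 0.0, 0.0, 1.0]]} 0.9961490885416666
0.1 [[0.94, -0.342, -0.0], [-0.342, -0.94, -0.001], [0.0, 0.001, -1.0]]
```

View pics/top0.png

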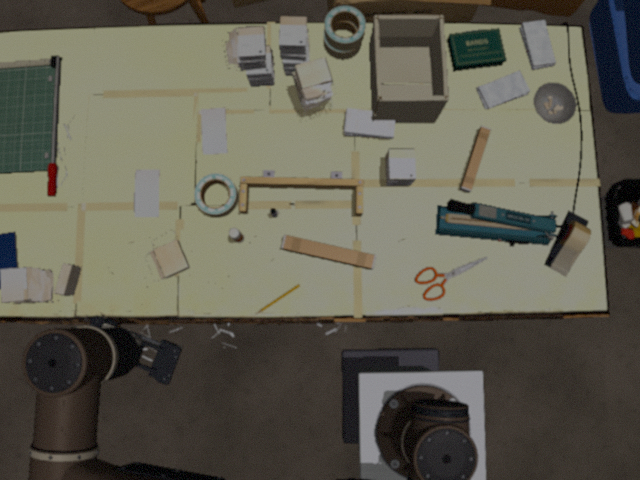

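View pics/scene0.png

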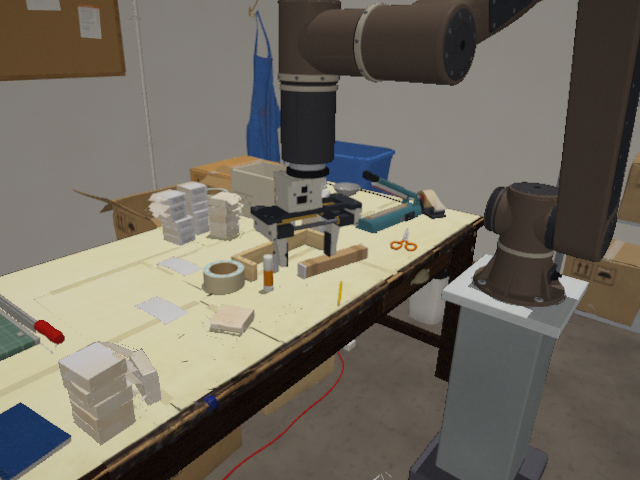

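The top view shows the bay, with the fence along row 183 from col 240 to 363 and the wall tips near row 213. The post is at (273,212), the glue stick at (235,235), and the tube runs from (283,242) to (374,262). The shorter look-alike is at (475,160). The scene view shows the same layout, partly hidden by the hand.

```bash
cat >> h.py <<'E'
def rays(c,uv):
    f=240/np.tan(np.radians(c['vfov']/2)); uv=np.asarray(uv,float).reshape(-1,1,2)
    K=np.array([[f,0,c['cx']],[0,f,c['cy']],[0,0,1]])
    s=cv2.undistortPoints(uv,K,np.array([c['k1'],0,0,0,0]))[:,0]
    return np.c_[s,np.ones(len(s))]
def T_wc(n):
    c=robot.camera_info(n)
    if 'view' in c: return c,np.linalg.inv(c['view'])
    T=np.eye(4);T[:3,:3]=robot.read_tcp_rot();T[:3,3]=robot.read_position()
    return c,T@np.array(c['T_tool_cam'])
def cloud(n,d,T=None,c=None):
    if T is None: c,T=T_wc(n)
    v,u=np.mgrid[:480,:640]; r=rays(c,np.c_[u.ravel(),v.ravel()])*d.reshape(-1,1)
    return (r@T[:3,:3].T+T[:3,3]).reshape(480,640,3)
def plane(n,uv,z,T=None,c=None):
    if T is None: c,T=T_wc(n)
    r=rays(c,uv)@T[:3,:3].T; o=T[:3,3]; return o+r*((z-o[2])/r[:,2])[:,None]
E
python3 - <<'E'
from h import *
d=np.load('pics/top0.png.npy'); P=cloud('top',d)
x,y,z=P[...,0],P[...,1],P[...,2]
print('table z',np.median(z[270:285,200:250]),np.median(z[200:230,300:340]), np.median(z[245:255,320:330]))
ok=(d>0)&(x>.3)&(x<.85)&(y>-.1)&(y<.7)&(z>.012)
n,L,S,C=cv2.connectedComponentsWithStats(ok.astype(np.uint8))
for i in range(1,n):
    if S[i,4]<25: continue
    m=L==i; h=np.percentile(z[m],90); mm=m&(z>h-.012)
    # cast contour of top face on plane at h
    r=cv2.minAreaRect(np.c_[x[mm],y[mm]].astype(np.float32)*1000)
    print(S[i].tolist(),'h%.3f'%h,'c',np.round(r[0],1),'size',np.round(r[1],1),'ang %.2f'%r[2], 'max z %.3f'%z[m].max())
# rim of bay
m=ok&(z>.04)&(z<.06)
vis=np.zeros((480,640),np.uint8); vis[ok]=np.clip(z[ok]*2500,0,255)
cv2.imwrite('pics/hm.png',cv2.resize(np.hstack([cv2.applyColorMap(vis,2)[160:300,200:400],cv2.imread('pics/top0.png')[160:300,200:400]]),(800,280)))
E
```

```text
table z 0.0011257615387514353 0.000996178975634976 0.03648301098671125
[344, 83, 105, 56, 3086] h0.172 c [826.4  27.6] size [ 46.5 174.8] ang 0.13 max z 0.181
[301, 90, 32, 21, 388] h0.127 c [840.7 260.7] size [72.2 18.1] ang 89.85 max z 0.135
[385, 148, 31, 38, 1080] h0.083 c [674.7  46.6] size [68.2 83.5] ang 89.69 max z 0.091
[194, 173, 45, 44, 1006] h0.052 c [607.3 523.3] size [107.9 109.5] ang 1.60 max z 0.057
[239, 176, 124, 40, 1659] h0.054 c [602.6 303.1] size [313.1  91.2] ang 88.34 max z 0.062
[435, 198, 40, 38, 926] h0.214 c [537.2 -61.4] size [54.8 30. ] ang 76.33 max z 0.225
[270, 208, 7, 9, 53] h0.065 c [558.8 374.1] size [13.2 12.7] ang 1.65 max z 0.068
[229, 228, 16, 15, 152] h0.099 c [498.2 465.9] size [23.6 24.4] ang 47.55 max z 0.105
[281, 235, 95, 35, 1413] h0.040 c [457.4 235.6] size [239.8  36.9] ang 76.75 max z 0.046
[150, 240, 39, 39, 917] h0.030 c [443.2 645.5] size [85.6 77.8] ang 23.98 max z 0.036
```

View pics/hm.png

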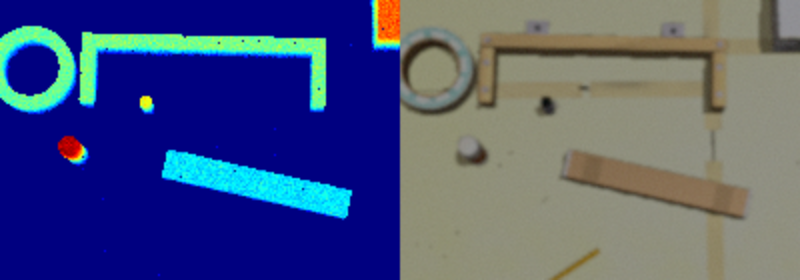

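```bash
cat >> h.py <<'E'
BO=np.array([.5936,.3034]); BY=np.radians(1.66)   # bay origin, tilt (y axis leans to +x)
bx=np.array([np.cos(BY),-np.sin(BY)]); by=np.array([np.sin(BY),np.cos(BY)])
def b2w(p): return BO+p[0]*bx+p[1]*by
def w2b(p): q=np.asarray(p)[:2]-BO; return np.array([q@bx,q@by])
def an(th): t=np.radians(th); return np.array([np.sin(t),np.cos(t)]),np.array([np.cos(t),-np.sin(t)])
def ori(th,side=True,flip=1):   # tool y along -a (side push) or along n (axial)
    a,n=an(th+np.degrees(BY)); y=(-a if side else n)*flip
    y=np.array([*y,0.]); z=np.array([0,0,-1.]); return np.c_[np.cross(y,z),y,z]
def pose(b,z): return [*b2w(b),z]
def fb():
    f=np.array(robot.read_force()); return np.round([f[:2]@bx,f[:2]@by,f[2]],1)
def tube(n='wrist',save=None):
    c,T=T_wc(n); p,d=robot.grab_frame(n)
    if save: cv2.imwrite('pics/'+save,cv2.cvtColor(p,cv2.COLOR_RGB2BGR))
    P=cloud(n,d,T,c); q=P[...,:2]-BO; X=q@bx; Y=q@by; Z=P[...,2]
    m=(d>0)&(Z>.028)&(Z<.043)&(X>-.2)&(X<.034)&(Y>-.27)&(Y<.138)&~((np.hypot(X+.036,Y-.07)<.0125))&~((abs(Y+.149)<.011)&(X>-.04))
    k,L,S,C=cv2.connectedComponentsWithStats(cv2.morphologyEx(m.astype(np.uint8),cv2.MORPH_OPEN,np.ones((3,3))))
    i=1+np.argmax(S[1:,4]); mm=L==i
    (cx,cy),(w,h),A=cv2.minAreaRect(np.c_[X[mm],Y[mm]].astype(np.float32)*1000)
    if w<h: A+=90
    th=(90-A+90)%180-90
    a,_=an(th); ce=np.array([cx,cy]); print(n,'tube c',ce.round(1),'th %.2f'%th,'size',np.round([w,h],1),'L',(ce+120*a).round(1),'R',(ce-120*a).round(1),'z %.4f'%np.median(Z[mm]))
    return ce/1000,th,(X,Y,Z,d)
E
python3 - <<'E'
from h import *
tube('top')
robot.goto(pose((-.10,-.04),.30),ori(12)); print(robot.read_t(),robot.camera_info('wrist'))
ce,th,(X,Y,Z,d)=tube('wrist','w1.png')
# post and bay rim seen by wrist
m=(Z>.054)&(Z<.07)&(np.hypot(X+.036,Y-.07)<.02); print('post',X[m].mean(),Y[m].mean(),m.sum(),Z[m].max())
m=(Z>.044)&(Z<.056)&(X>.02)&(X<.07)&(abs(Y)<.13)
for y0 in(-.1,-.05,0,.05,.1):
    s=m&(abs(Y-y0)<.015); print('fence',y0,np.percentile(X[s],[2,98]).round(4) if s.sum()>20 else None)
for y0 in(-.149,.149):
    s=(Z>.044)&(Z<.056)&(X<.025)&(abs(Y-y0)<.02); print('wall',y0,np.percentile(Y[s],[2,98]).round(4) if s.sum()>20 else None, X[s].min() if s.sum() else 0)
print(robot.read_t(),robot.read_force())
E
```

```text
top tube c [-134.5  -71.5] th 11.73 size [240.3  36.7] L [-110.1   46. ] R [-158.9 -189. ] z 0.0362
1.85 {'vfov': 59.87537159658536, 'cx': 323.7285974793431, 'cy': 240.18939999671414, 'k1': 0.03298601038658063, 'T_tool_cam': array([[-6.39637628e-04, -9.67339605e-01, -2.53483096e-01,
         6.82762867e-02],
       [ 9.99998990e-01, -9.40431762e-04,  1.06547502e-03,
         2.59186618e-04],
       [-1.26905974e-03, -2.53482158e-01,  9.67339230e-01,
        -1.96340332e-01],
       [ 0.00000000e+00,  0.00000000e+00,  0.00000000e+00,
         1.00000000e+00]])}
wrist tube c [-134.   -75.1] th 11.81 size [241.1  36.8] L [-109.5   42.4] R [-158.6 -192.5] z 0.0364
post -0.03551929813240198 0.06598774178023528 208 0.06437640139718181
fence -0.1 [0.0361 0.0531]
fence -0.05 [0.0355 0.0533]
fence 0 [0.0356 0.0535]
fence 0.05 [0.0357 0.0536]
fence 0.1 [0.0365 0.0536]
wall -0.149 [-0.1599 -0.1429] -0.03630580904188102
wall 0.149 [0.1369 0.1683] -0.11071480582784458
1.9 [-0.41569602  0.30446515 -0.10341862]
```

View pics/w1.png

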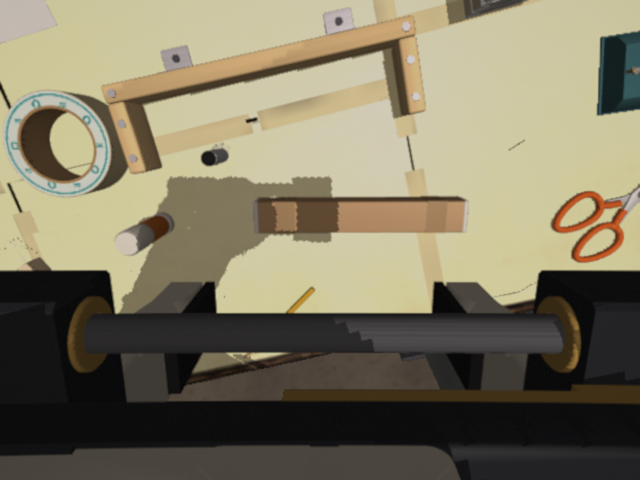

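The wrist view shows the tube from (255,215) to (467,215) and the post at (214,157). The glue is at (140,232), with the fence edge above. Both views agree on the layout relative to the bay, so next is the side push with open fingers.

```bash
cat >> h.py <<'E'
def hp(c,th,off,s=0.):  # hand centre for side push (bay), off from axis to front, s along axis
    a,n=an(th); return np.asarray(c)-off*n+s*a
E
python3 - <<'E'
from h import *
c0,t0=np.array([-.1345,-.072]),11.75
robot.goto(pose(hp(c0,t0,.065),.12),ori(t0)); 
robot.servo_line(pose(hp(c0,t0,.065),.012),speed=.12)
robot.servo_line(pose(hp(c0,t0,.031),.012),speed=.06); print(robot.read_t(),fb())
c1,t1=np.array([-.0475,-.075]),18.
for k in np.linspace(0,1,5):
    c=c0+(c1-c0)*k; t=t0+(t1-t0)*k
    robot.servo_line(pose(hp(c,t,.0275),.012),ori(t),speed=.05); print(robot.read_t(),fb(),w2b(robot.read_position()).round(4))
robot.servo_line(pose(hp(c1,t1,.06),.012),speed=.1)
robot.servo_line(pose(hp(c1,t1,.09),.25),speed=.2)
tube('wrist','w2.png'); print(robot.read_t())
E
```

```text
4.5 [ 0.7  0.  -0.1]
4.75 [-0.7 -0.4  0.7] [-0.1614 -0.0663]
5.3417 [0.3 0.1 0.2] [-0.1395 -0.0667]
5.9333 [ 0.2  0.2 -0.7] [-0.1176 -0.0667]
6.525 [0.1 0.1 0.9] [-0.0956 -0.0667]
7.1167 [ 0.2 -0.4  1. ] [-0.0737 -0.0668]
wrist tube c [-133.7  -74.8] th 11.74 size [240.   37.6] L [-109.3   42.7] R [-158.2 -192.3] z 0.0364
8.9917
```

```bash
python3 - <<'E'
from h import *
print(robot.read_position(),robot.read_qpos(),robot.read_grip_width(),robot.read_tcp_rot())
snap('top','top2.png')
E
python3 -c "
import cv2,numpy as np
cv2.imwrite('pics/j.png',np.hstack([cv2.resize(cv2.imread('pics/w2.png'),(400,300)),cv2.resize(cv2.imread('pics/top2.png'),(400,300))]))"
```

```text
[0.45879964 0.25957942 0.24872489] [ 5.08250836e+01  4.58899217e+00 -1.21934729e+01 -1.47477091e-02
 -7.33445615e+01  1.95057226e+01] 0.9977954462239342 [[ 9.41625954e-01 -3.36657138e-01 -1.59163751e-03]
 [-3.36659496e-01 -9.41625160e-01 -1.56290876e-03]
 [-9.72561540e-04  2.00751533e-03 -9.99997512e-01]]
```

View pics/j.png

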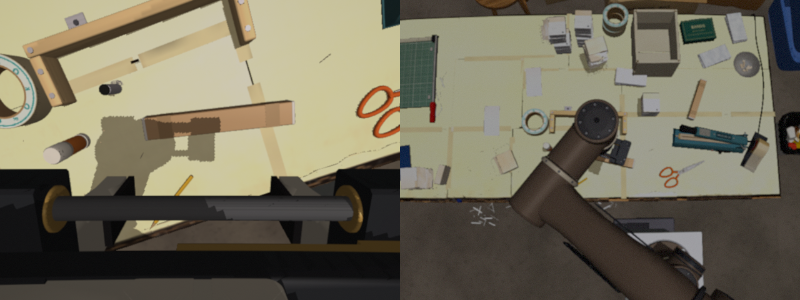

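The wrist picture shows the tube unmoved, at (145..295,118) in the half-size image, so the open fingertips passed over it. I'll measure where the fingertips are, open and shut, from the wrist depth.

Run:
```python
from h import *
c=robot.camera_info('wrist'); T=np.array(c['T_tool_cam'])
for g in (None,.5,0.):
    if g is not None: robot.move_gripper(g)
    p,d=robot.grab_frame('wrist'); P=cloud('w',d,T,c)[d>0]
    m=(P[:,2]<.1)&(P[:,2]>-.25)
    Q=P[m]; print(g,robot.read_grip_width(),'max tool z',Q[:,2].max(), )
    for lo in np.arange(-.08,.08,.01):
        s=Q[(Q[:,1]>=lo)&(Q[:,1]<lo+.01)]
        s=s[s[:,2]>-.10]
        if len(s)>5: print('  y%.2f'%lo,len(s),'zmax %.3f'%s[:,2].max(),'x',np.percentile(s[:,0],[2,98]).round(3))
cv2.imwrite('pics/shut.png',cv2.cvtColor(p,cv2.COLOR_RGB2BGR))
print(robot.read_t())
```

```text
None 1.00042136731459 max tool z -0.037298217093858915
  y-0.07 14 zmax -0.065 x [0.011 0.012]
  y-0.06 878 zmax -0.042 x [0.009 0.012]
  y-0.05 3315 zmax -0.037 x [-0.009  0.012]
  y0.04 2846 zmax -0.038 x [-0.009  0.011]
  y0.05 943 zmax -0.041 x [0.008 0.012]
  y0.06 39 zmax -0.045 x [0.011 0.012]
0.5 0.5029185937101593 max tool z -0.037501411532150114
  y-0.04 625 zmax -0.042 x [0.011 0.012]
  y-0.03 2183 zmax -0.038 x [-0.008  0.012]
  y0.02 2134 zmax -0.038 x [-0.008  0.012]
  y0.03 706 zmax -0.042 x [0.011 0.012]
0.0 0.005612979547889868 max tool z -0.03752463349952215
  y-0.01 954 zmax -0.038 x [-0.007  0.011]
  y-0.00 933 zmax -0.038 x [-0.007  0.011]
10.9667
```

Run:
```python
from h import *
robot.move_gripper(1.0)
c0,t0=np.array([-.1345,-.072]),11.75
h=hp(c0,t0,.065)
robot.goto(pose(h,.12),ori(t0)); print(robot.read_position(),robot.read_force())
for z in (.04,.02,.012,.004):
    robot.servo_line(pose(h,z),speed=.1); print(z,robot.read_position(),robot.read_force().round(1))
snap('scene','sc2.png'); snap('wrist','w3.png'); print(robot.read_t())
import cv2
a=cv2.imread('pics/sc2.png')[200:320,220:420]; b=cv2.imread('pics/w3.png')
cv2.imwrite('pics/j2.png',np.hstack([cv2.resize(a,(500,300)),cv2.resize(b,(300,300))]))
```

```text
[0.39504045 0.25148648 0.1213398 ] [5.30337622e-01 6.71692968e-04 1.15117025e+00]
0.04 [0.39433506 0.25087759 0.04060238] [-0.  -0.1 -0.2]
0.02 [0.39386591 0.25034067 0.02024994] [ 0.6 -0.4  0.8]
0.012 [0.39382627 0.25033812 0.01217983] [0.6 0.3 0.2]
0.004 [0.39367961 0.25015686 0.00393721] [-0.  -0.3  1. ]
14.9417
```

View pics/j2.png

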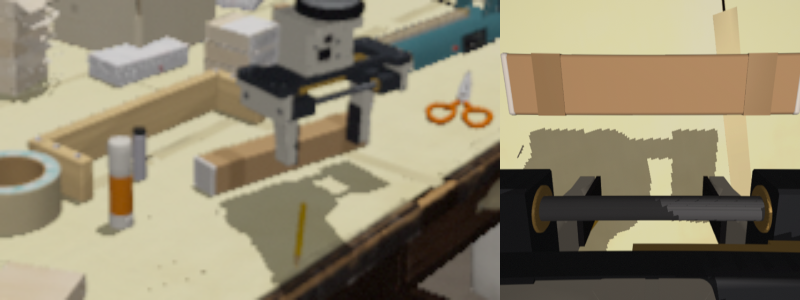

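The fingertips really do sit about 37 mm above the reported TCP: the scene view shows them clear of the table at TCP z = 4 mm, and the wrist depth agrees. I'll take 37.5 mm off every commanded height and lower the hand under a force check.

```bash
cat >> h.py <<'E'
ZP=-.0265   # commanded TCP height: real tips are 37.5 mm above the reported TCP
E
python3 - <<'E'
from h import *
c0,t0=np.array([-.1345,-.072]),11.75
h=hp(c0,t0,.065)
for z in (-.010,-.020,ZP):
    robot.servo_line(pose(h,z),speed=.08); f=robot.read_force(); print(z,robot.read_position().round(4),f.round(1))
    if abs(f[2])>6: raise SystemExit
robot.servo_line(pose(hp(c0,t0,.031),ZP),speed=.06); print(robot.read_t(),fb())
c1,t1=np.array([-.0475,-.075]),18.
for k in np.linspace(0,1,6):
    c=c0+(c1-c0)*k; t=t0+(t1-t0)*k
    robot.servo_line(pose(hp(c,t,.0275),ZP),ori(t),speed=.05); f=fb();print(robot.read_t(),f,w2b(robot.read_position()).round(4))
    if np.hypot(*f[:2])>20: break
robot.servo_line(pose(hp(c,t,.06),ZP),speed=.1)
robot.servo_line(pose(hp(c,t,.09),.20),speed=.25)
tube('wrist','w4.png'); print(robot.read_t())
E
```

```text
-0.01 [ 0.3936  0.25   -0.0102] [-0.3  0.2  0.5]
-0.02 [ 0.3937  0.2501 -0.0201] [ 0.3 -0.1  0.4]
-0.0265 [ 0.3937  0.2502 -0.0266] [-0.4  0.  -0.6]
16.5083 [ 0.6 -0.3 -0. ]
16.7583 [ 0.3  0.8 -0.3] [-0.1614 -0.0663]
17.2583 [-0.5  0.2  0.5] [-0.1436 -0.0665]
17.7583 [-0.2 -0.5 -0.3] [-0.1261 -0.0665]
18.2583 [ 0.2 -0.4 -0.2] [-0.1085 -0.0665]
18.7583 [-1.2  0.2  0.5] [-0.0909 -0.0665]
19.2583 [ 0.1 -0.   0.2] [-0.0734 -0.0666]
wrist tube c [-43.8 -75.7] th 18.05 size [240.1  37. ] L [-6.6 38.4] R [ -80.9 -189.8] z 0.0364
20.85
```

Run:
```python
from h import *
t=18.05; a,n=an(t); R=np.array([-.081,-.187]); O=ori(t,False)
robot.move_gripper(0.)
robot.goto(pose(R-.045*a,.12),O); print(robot.read_t(),robot.read_qpos().round(0))
robot.servo_line(pose(R-.045*a,ZP),speed=.15); print(fb())
robot.servo_line(pose(R-.014*a,ZP),speed=.08); print(robot.read_t(),fb())
for L in np.linspace(.01,.061,6)-.011:
    robot.servo_line(pose(R+L*a,ZP),speed=.05); f=fb(); print(robot.read_t(),f)
    if np.hypot(*f[:2])>15: break
robot.servo_line(pose(R+(L-.03)*a,ZP),speed=.1)
robot.servo_line(pose(R+(L-.05)*a,.22),speed=.25)
tube('wrist','w5.png'); print(robot.read_t())
```

```text
23.9417 [ 32.   7. -27.   0. -56. 129.]
[-0.2  0.5  0.7]
25.6083 [-0.8 -0.2 -0.9]
26.0167 [-0.  -0.5  0.2]
26.3667 [-0.2 -0.2  0.1]
26.7167 [ 0.2 -0.6  0.1]
27.0667 [-0.3  0.6 -0.1]
27.4167 [-1.2 -0.1  0.1]
27.7667 [ 0.5 -0.4 -1. ]
wrist tube c [-41.8 -78.5] th 18.31 size [106.6  36.1] L [-4.1 35.4] R [ -79.5 -192.5] z 0.0364
29.4083
```

View pics/w5.png

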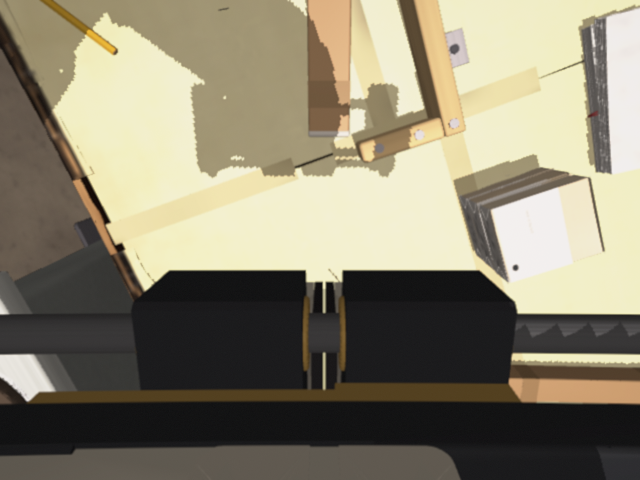

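The picture shows only the tube's right end, at (330,133), just left of the right wall tip at (365,150). I'll hover square to the tube, measure it whole, then swing.

Run:
```python
from h import *
t=18.; c=np.array([-.02,-.015])
robot.goto(pose(hp(c,t,.085,-.02),.25),ori(t)); robot.move_gripper(.8)
ce,th,(X,Y,Z,d)=tube('wrist','w6.png'); print(robot.read_t())
m=(Z>.054)&(Z<.07)&(np.hypot(X+.036,Y-.07)<.02); print('post',X[m].mean().round(4),Y[m].mean().round(4))
s=(Z>.044)&(Z<.056)&(X>.02)&(X<.07)&(abs(Y)<.13); print('fence',np.percentile(X[s],[2,98]))
for y0 in(-.149,.149):
    s=(Z>.044)&(Z<.056)&(X<.025)&(X>-.03)&(abs(Y-y0)<.015); print('wall',y0,np.percentile(Y[s],[2,98]).round(4) if s.sum()>20 else None)
```

```text
wrist tube c [-20.8 -15.5] th 17.99 size [241.   36.6] L [16.2 98.7] R [ -57.9 -129.6] z 0.0364
32.3083
post -0.0357 0.0663
fence [0.035891   0.05317504]
wall -0.149 [-0.1598 -0.1422]
wall 0.149 [0.137  0.1541]
```

View pics/w6.png

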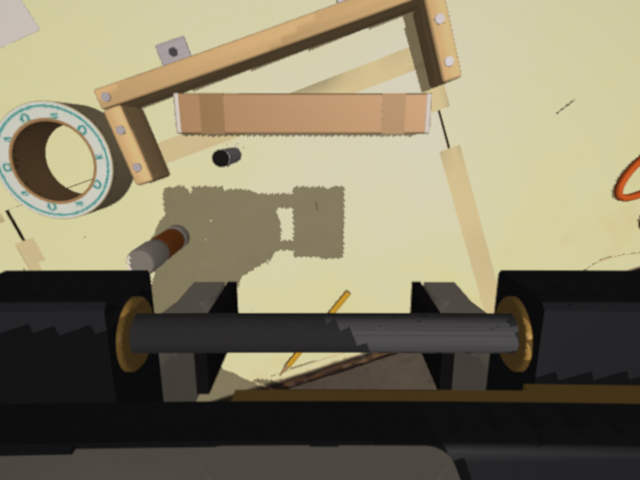

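The tube is in: left end at about (16,102) mm in the bay frame, behind the post (pixel 227,157), with the right end (430,113) still outside. Next is the swing.

Run:
```python
from h import *
c0,t0=np.array([-.021,-.0125]),18.; s=-.035
robot.servo_line(pose(hp(c0,t0,.07,s),.06),ori(t0),speed=.2)
robot.servo_line(pose(hp(c0,t0,.07,s),ZP),speed=.15)
robot.servo_line(pose(hp(c0,t0,.033,s),ZP),speed=.08); print(robot.read_t(),fb())
c1,t1=np.array([.006,-.011]),0.
stop=False
for k in np.linspace(0,1,8):
    c=c0+(c1-c0)*k; t=t0+(t1-t0)*k
    robot.servo_line(pose(hp(c,t,.030,s),ZP),ori(t),speed=.03); f=fb(); print(round(robot.read_t(),2),f)
    if np.hypot(*f[:2])>12: stop=True; break
if not stop:
    for x in np.arange(.0085,.024,.0015):
        c=np.array([x,-.011]); robot.servo_line(pose(hp(c,0,.030,s),ZP),speed=.02); f=fb(); print(x.round(4),f)
        if f[0]<-4: break
robot.servo_line(pose(hp(c,t,.065,s),ZP),speed=.1)
robot.servo_line(pose(hp(c,t,.10,s),.22),speed=.25)
tube('wrist','w7.png'); print(robot.read_t())
```

```text
34.7583 [-0.4 -0.4  0.3]
35.01 [-1.1 -0.2 -0.5]
35.33 [ 0.5 -0.   0.6]
35.66 [-0.1 -0.6  0.5]
35.98 [-0.4 -0.9 -1.1]
36.31 [ 0.1 -0.  -0.2]
36.64 [-0.4 -0.6  0.1]
36.98 [-0.3  0.2 -0.1]
37.31 [-0.2 -1.  -0.2]
0.0085 [-0.2  0.4 -0.7]
0.01 [ 0.3 -0.5  0. ]
0.0115 [-0.2 -0.4 -0.2]
0.013 [-0.1 -0.1  0.2]
0.0145 [ 0.2 -0.3  0.1]
0.016 [-0.8  0.6 -0. ]
0.0175 [-0.3  0.  -0. ]
0.019 [-4.1  1.2  1.9]
wrist tube c [ 16.9 -14.4] th -0.03 size [ 34.1 240.9] L [ 16.9 105.6] R [  17.  -134.4] z 0.0365
41.0333
```

View pics/w7.png

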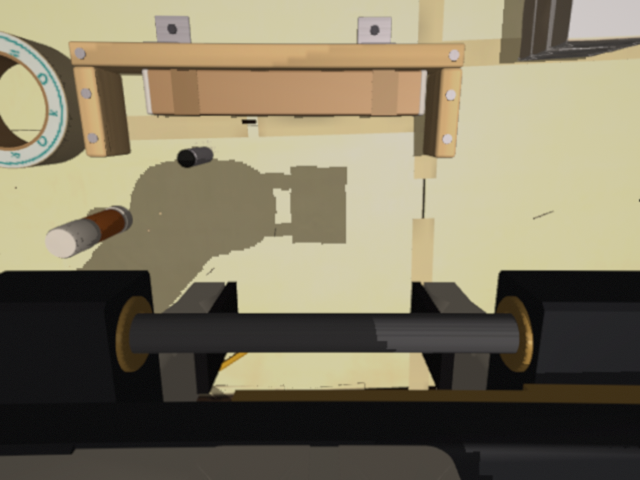

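The tube lies flush along the fence, from (148,90) to (425,90). Both ends are clear of the walls, the left end is behind the post, and the hand is well away.

```bash
python3 -c "
from rig import robot
print(robot.job_done(), robot.read_t())"
```

```text
the job is handed in; nothing more can be done
the job is handed in; nothing more can be done
```

The tube is in the bay, flat against the back fence with its left end behind the post. The last wrist picture (about 41 s) showed the hand clear and the glue stick undisturbed, and the job is handed in, but no verdict came back.

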